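Switch off the last live outlet on the bench power box

ROBOT

A 6-joint arm with a two-finger parallel gripper is mounted at the origin on the work surface. World frame = base frame: x ahead of the robot, y to its left, z up, the work surface at z = 0. Lengths are in m, angles in rad, forces in N, time in s.
With the tool pointing down it reaches from about 0.3 to 0.825 m from the base axis. Payload 5.4 kg.
Tool frame: the origin (TCP) lies at the very end of the fingers, on their centre line; the grasp point (between the pads) lies 19 mm behind it; z points along the fingers, x is the direction in which the jaws open and shut, and the axes are right-handed (so a half turn about z gives the same grasp; the last joint's range is limited). The gripper opens to 92 mm and grips with 3 to 60 N. Pads are 20 mm wide; open, the fingers measure 128 mm over their backs; the gripper's body (75 mm by 189 mm) begins 69 mm behind the grasp point.
Start: joints at [1.063, 0.158, 1.597, -0, 1.386, -0.21], TCP at [0.169, 0.55, 0.215] pointing down, gripper open.
Joint ranges: [-2.91, 2.91], [-0.94, 2.29], [0.18, 2.7], [-1.29, 4.43], [0.17, 2.64], [-3, 3]. Speed limits (rad/s): [2.57, 2.57, 3.14, 3.14, 3.14, 3.14].

INTERFACE

Orientations are given as a rotation vector (axis times angle).
In Python, from workcell import bot gives the robot as it stands. Calls block until the motion is done:
- bot.goto(position, orientation): joint-space move of the TCP to a pose.
- bot.line_to(position, rot=None, max_speed=0.15): straight line of the TCP; rot=None keeps the orientation; max_speed is the mean speed in m/s.
- bot.set_joints(angles): joint-space move.
- bot.set_gripper(opening, newtons=None): opening from 0.0 (shut) to 1.0 (fully open); newtons is the grip in N (None keeps the last); returns when the fingers have stopped.
- bot.hold(seconds).
- bot.inverse_kinematics(position, orientation): joint angles nearest the present ones, or None.
- bot.read_camera(name): name is "side" or "top"; returns a dict with "pixels" (420x560x3 uint8, blue, green, red), "fx", "fy", "cx", "cy" (pixels), "k1" (the pictures are not rectified: a ray, as slopes to the right and down, at radius r is drawn at 1 + k1 r^2 times it, then the intrinsics apply), "R" (3x3) and "t" (3): a world point X has camera coordinates R X + t. Camera axes: x right, y down, z forward; pixel columns grow to the right and rows downward; lengths in m; the calibration is good to about 2 mm. A picture is of the moment at which its call begins. There is no depth.
A pose or a line that the arm cannot do raises bot.MotionError and nothing moves.
- bot.job_done(): hands the job in, once; it reports no verdict.
Readings, each from a call of its own:
- bot.current_clock(): time.
- bot.current_joints(): joint angles.
- bot.current_joint_vel(): joint speeds.
- bot.current_effort(): joint torques, N m.
- bot.current_ee_pos(): TCP position.
- bot.current_tool_rot(): TCP orientation.
- bot.current_contact_force(): force on the tool from outside, world axes, zero at the start.
- bot.current_ft_torque(): the same for the moment, N m.
- bot.current_opening(): opening from 0.0 (shut) to 1.0 (fully open).
Only numpy, scipy, OpenCV 4.12 (cv2) and the standard library are available. Lean on these libraries where they do the work, as an engineer would, in place of code of your own. Each camera call takes 0.05 s, during which the arm holds its last target. There are 200 camera calls.

TASK

Before the workshop is locked up every outlet on the bench power box has to be off, but one of its four identical push keys is still latched down. With a fingertip tap each of the four keys in turn lightly, from the left end of the row (the robot's left) to the right, without pushing any free key so far that it catches and without letting the latched one go yet; then press the latched key fully down and let it spring up, so that all four keys stand up. Nothing is to be picked up, and the things lying about stay where they are.

Things in the scene. Friction and masses are not known exactly. Their poses are not given: they have to be found in the camera images.
- power_box: grey power box screwed to the bench, 170 (x) x 340 (y) x 55 mm high to its aluminium top plate. Origin: centre of its underside; x away from the robot, y to the robot's left, z up, turned up to 0.3 rad. The keys stand in a row along y at x = -45 mm, y = 90, 30, -30, -90 mm (left to right), four round outlets behind them; a plug-in charger rises 34 mm above the plate at x = 13 to 57, y = -53 to -7 mm
- key_a: one of four identical white push keys, 30 x 24 mm, in a black bezel 4 mm high; place in the row varies. Origin: centre of its top face, moving with it. Top above the plate: free 15 mm, latched 10, fully down 5. A free key yields at 2 N, plus 0.4 N per mm; a latched one only at 4 N. Pressed fully down (6 N, rigid stop) and let go, a latched key springs up, a free one latches; let go under 7.5 mm it springs back
- key_b: one of four identical white push keys, 30 x 24 mm, in a black bezel 4 mm high; place in the row varies. Origin: centre of its top face, moving with it. Top above the plate: free 15 mm, latched 10, fully down 5. A free key yields at 2 N, plus 0.4 N per mm; a latched one only at 4 N. Pressed fully down (6 N, rigid stop) and let go, a latched key springs up, a free one latches; let go under 7.5 mm it springs back
- key_c: one of four identical white push keys, 30 x 24 mm, in a black bezel 4 mm high; place in the row varies. Origin: centre of its top face, moving with it. Top above the plate: free 15 mm, latched 10, fully down 5. A free key yields at 2 N, plus 0.4 N per mm; a latched one only at 4 N. Pressed fully down (6 N, rigid stop) and let go, a latched key springs up, a free one latches; let go under 7.5 mm it springs back
- key_d: one of four identical white push keys, 30 x 24 mm, in a black bezel 4 mm high; place in the row varies. Origin: centre of its top face, moving with it. Top above the plate: free 15 mm, latched 10, fully down 5. A free key yields at 2 N, plus 0.4 N per mm; a latched one only at 4 N. Pressed fully down (6 N, rigid stop) and let go, a latched key springs up, a free one latches; let go under 7.5 mm it springs back
- battery_pack: loose cordless-tool battery pack, 118 x 76 x 60 mm, on the bench right of the box; origin under its centre
- tape_measure: loose tape measure, 74 x 36 x 68 mm, on the bench left of the box; origin under its centre
- screwdriver: loose screwdriver, 200 mm long, 26 mm thick, lying in front of the box; origin under its middle
- wrench: loose open-end wrench, 180 mm long, lying in front of the box; origin under its middle
- deep_socket: loose steel deep socket, 24 mm across, 44 mm tall, standing on the left end of the box's top plate; origin under its centre
- flat_pencil: loose flat pencil, 150 x 14 x 8 mm, lying on the right end of the box's top plate; origin under its middle
- spray_bottle: loose spray bottle, 70 mm across, 174 mm tall, behind the box; origin under its centre
- screw_jar: loose jar of screws, 64 mm across, 85 mm tall, behind the box; origin under its centre

How it is judged:
By the outcome, as a careful person would: the job done as asked, in the order asked, and still so for the second after the job is handed in, with the robot touching nothing.
It also fails if it takes over 45 s, if anything falls off the work surface, if the arm or the gripper's body presses on something with over 40 N, if the wrist force passes 120 N, or if a joint passes its speed limit or range.

## Working session

There is one attempt and no reset: what is moved stays moved. The work goes in short steps, each a Python script; the robot and the scene stay as the last script left them, time stands still between calls to the robot, and variables do not carry over. Pictures are saved under pics/ and viewed, about 8 in all and at most 12, crops included, and the job is handed in when it is done.

```bash
ls; mkdir -p pics
python3 - <<'E'
from workcell import bot
import cv2,numpy as np
for n in("top","side"):
    c=bot.read_camera(n); cv2.imwrite(f"pics/{n}0.png",c["pixels"])
    print(n,c["fx"],c["fy"],c["cx"],c["cy"],c["k1"],np.round(c["R"],4).tolist(),np.round(c["t"],4), -np.array(c["R"]).T@np.array(c["t"]))
print(bot.current_clock(),bot.current_tool_rot(),bot.current_contact_force())
E
```

```text
pics
top 417.36967262712284 417.36967262712284 282.40494459924236 216.96764231532197 -0.11533460311643026 [[0.0208, -0.9998, -0.0066], [-0.9907, -0.0197, -0.1347], [0.1345, 0.0093, -0.9909]] [0.0568 0.5837 1.018 ] [0.44010845 0.05875812 1.08771963]
side 390.3907645966521 390.3907645966521 278.26511632710987 209.0671050115468 0.02587842734860909 [[-0.9118, -0.4106, -0.0035], [-0.2682, 0.6019, -0.7522], [0.311, -0.6849, -0.659]] [0.5413 0.1601 0.6888] [0.32230804 0.59769931 0.57625932]
0.1 [ 2.52584425e+00  1.86684820e+00 -2.44243332e-03] [-0.85205774  0.21609621 -0.15242212]
```

View pics/top0.png

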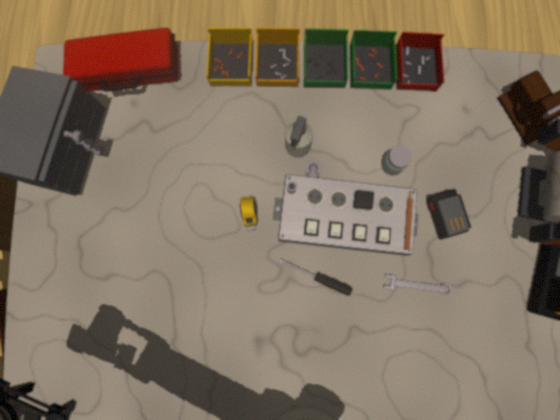

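View pics/side0.png

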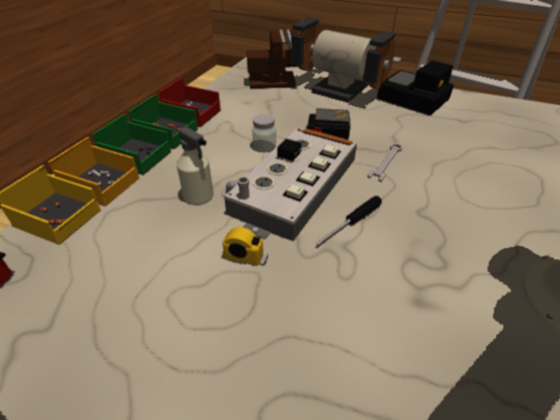

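The top view shows the keys near (311,227), (336,230), (360,232), (384,235). The plate corners are near (286,177), (415,189), (411,254), (279,240). Next I'll zoom in for accurate corners.

Run:
```python
import cv2,numpy as np
t=cv2.imread("pics/top0.png")[165:265,268:428]; s=cv2.imread("pics/side0.png")[120:240,218:368]
for n,im in(("t",t),("s",s)):
    im=cv2.resize(im,None,fx=5,fy=5,interpolation=cv2.INTER_CUBIC)
    cv2.imwrite(f"pics/z{n}.png",im); print(im.shape)
```

```text
(500, 800, 3)
(600, 750, 3)
```

View pics/zt.png

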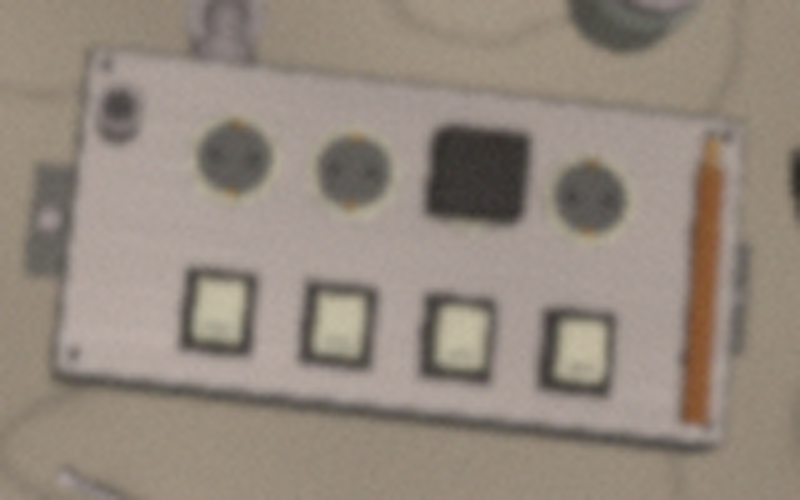

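View pics/zs.png

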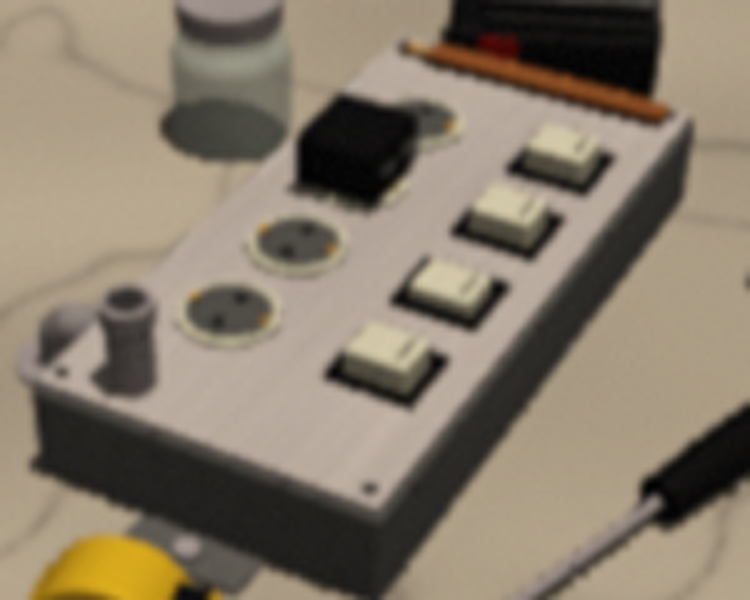

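The latched key looks like the second from the left: it shows the shortest side wall in the side view. I'll fit the box pose from the corners and bezels in each camera separately, then compare the two.

```bash
cat > fit.py <<'E'
from workcell import bot
import numpy as np
from scipy.optimize import least_squares
def proj(c,X):
    p=X@np.array(c["R"]).T+np.array(c["t"]); s=p[:,:2]/p[:,2:]
    s=s*(1+c["k1"]*(s**2).sum(1,keepdims=True))
    return s*[c["fx"],c["fy"]]+[c["cx"],c["cy"]]
M=np.array([[.085,.17,.055],[.085,-.17,.055],[-.085,-.17,.055],[-.085,.17,.055]]+[[-.045,y,.058] for y in(.09,.03,-.03,-.09)])
def world(q,P):
    c,s=np.cos(q[2]),np.sin(q[2]); return P@np.array([[c,s,0],[-s,c,0],[0,0,1]])+[q[0],q[1],0]
zt=np.array([(92,47),(742,120),(718,440),(58,374),(219,310),(340,325),(459,338),(578,351)])
zs=np.array([(25,370),(400,42),(690,118),(382,515),(387,365),(451,291),(510,222),(563,156)])
obs={"top":(zt+.5)/5-.5+[268,165],"side":(zs+.5)/5-.5+[218,120]}
if __name__=="__main__":
    C={n:bot.read_camera(n) for n in obs}
    def r(q,ns): return np.concatenate([(proj(C[n],world(q,M))-obs[n]).ravel() for n in ns])
    for ns in(["top"],["side"],["top","side"]):
        f=least_squares(r,[.5,0,-.1],args=(ns,),loss="soft_l1"); print(ns,f.x.round(4)); print(r(f.x,ns).reshape(-1,2).round(1).tolist())
    np.save("q.npy",f.x)
E
python3 fit.py
```

```text
['top'] [ 0.5931 -0.0977 -0.0883]
[[-1.0, -0.9], [1.6, -1.0], [2.0, 1.5], [-1.6, 0.2], [0.0, 0.4], [-0.2, -0.0], [-0.0, -0.0], [0.0, -0.1]]
['side'] [ 0.5926 -0.0978 -0.0968]
[[0.2, 1.6], [-0.0, -2.7], [2.0, -1.4], [-0.2, -0.2], [-0.0, -0.1], [-0.1, -0.1], [-0.3, 0.2], [-0.3, 1.0]]
['top', 'side'] [ 0.5929 -0.0978 -0.0931]
[[-0.7, -1.1], [1.8, -0.6], [1.9, 1.9], [-1.7, -0.0], [-0.0, 0.3], [-0.2, 0.0], [-0.0, 0.1], [-0.0, 0.2], [0.2, 1.8], [-0.4, -2.7], [1.7, -1.5], [0.0, -0.2], [0.0, -0.1], [-0.2, -0.1], [-0.5, 0.1], [-0.5, 0.9]]
```

The two cameras agree on the key positions to about 1 mm. I'll shut the gripper with the jaw axis along box x, so the finger width fits the key. Then I'll hover over the left key and check force noise.

```bash
cat > h.py <<'E'
from workcell import bot
import numpy as np
from fit import world
from scipy.spatial.transform import Rotation as Rn
q=np.load("q.npy"); keys=world(q,np.array([[-.045,y,0] for y in(.09,.03,-.03,-.09)]))
def rot(sgn):
    x=sgn*np.array([np.cos(q[2]),np.sin(q[2]),0]); z=np.array([0,0,-1.]); return Rn.from_matrix(np.c_[x,np.cross(z,x),z]).as_rotvec()
def fz(n=5):
    v=[]
    for _ in range(n): v.append(bot.current_contact_force()[2]); bot.hold(.01)
    return np.mean(v)
E
python3 - <<'E'
from h import *
print(keys)
j0=bot.current_joints(); c=[]
for s in(1,-1):
    P=[*keys[0][:2],.125]; j=bot.inverse_kinematics(P,rot(s)); print(s,j)
    if j is not None: c.append((abs(j[5]),s))
s=min(c)[1]; open("s","w").write(str(s))
bot.set_gripper(0.0,10); print(bot.current_clock())
bot.goto([*keys[0][:2],.125],rot(s)); print(bot.current_clock())
bot.line_to([*keys[0][:2],.080]); bot.hold(.2); print(bot.current_clock(),bot.current_ee_pos(),bot.current_opening())
f=[]
for _ in range(10): f.append(bot.current_contact_force()[2]); bot.hold(.01)
print(np.round(f,2),bot.current_clock())
c=bot.read_camera("side")["pixels"]; import cv2; cv2.imwrite("pics/hov.png",cv2.resize(c[80:260,188:388],None,fx=4,fy=3.3,interpolation=cv2.INTER_CUBIC))
E
```

```text
[[ 0.55641635 -0.00399486  0.        ]
 [ 0.55083711 -0.0637349   0.        ]
 [ 0.54525786 -0.12347493  0.        ]
 [ 0.53967862 -0.18321497  0.        ]]
1 [-0.22436343  0.19623174  1.73818905  0.          1.20717186 -0.13124147]
-1 None
1.5417
3.9667
4.6167 [ 0.55743356 -0.00413841  0.08137602] 0.004002341503132782
[-0.28 -0.1   0.39 -0.35  0.22 -0.69  0.2   1.11 -0.52  0.17] 4.7
```

View pics/hov.png

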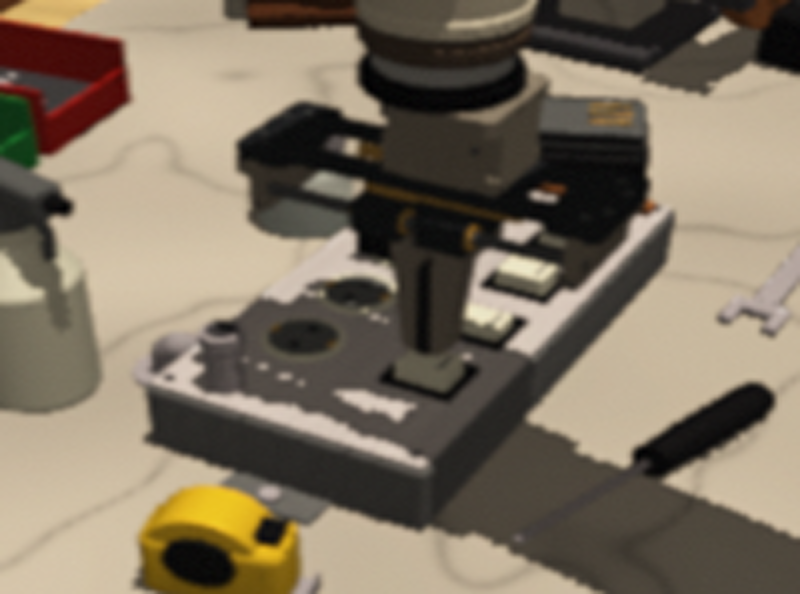

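The tip is centred over key 1, with force noise of about 0.5 N per sample. Now I'll tap key 1 with force-guarded steps.

```bash
cat >> h.py <<'E'
def tap(i,z0,extra_above=None,extra=.0015,floor=.060):
    k=keys[i][:2]; bot.line_to([*k,z0+.004]); bot.hold(.15); b=fz(15); z=z0; L=[]
    while z>floor:
        bot.line_to([*k,z],max_speed=.02); f=fz(8)-b; L.append((round(z*1e3,1),round(f,2)))
        if f>2.2: break
        z-=.0005
    if extra_above and z>extra_above:
        bot.line_to([*k,z-extra],max_speed=.02); L.append(("extra",round(fz(8)-b,2)))
    e=bot.current_ee_pos(); bot.line_to([*k,.085]); bot.hold(.1)
    print(i,"base",round(b,2),L[-9:],"ee",np.round(e,4),"t",bot.current_clock()); return z
E
python3 - <<'E'
from h import *
tap(0,.074,extra_above=.0675)
E
```

```text
0 base 0.03 [(72.5, np.float64(-0.14)), (72.0, np.float64(0.07)), (71.5, np.float64(-0.12)), (71.0, np.float64(0.12)), (70.5, np.float64(-0.11)), (70.0, np.float64(1.62)), (69.5, np.float64(2.15)), (69.0, np.float64(2.46)), ('extra', np.float64(2.88))] ee [ 0.5565 -0.004   0.0675] t 9.5417
```

Contact came at exactly 70 mm, so key 1 is free and the height calibration is good. I'll tap the other three in order.

Run:
```python
from h import *
for i in(1,2,3):
    bot.line_to([*keys[i][:2],.085]); tap(i,.0715,extra_above=.0675)
import cv2
c=bot.read_camera("side")["pixels"]; cv2.imwrite("pics/mid.png",cv2.resize(c[120:240,218:368],None,fx=5,fy=5,interpolation=cv2.INTER_CUBIC))
```

```text
1 base 0.08 [(68.5, np.float64(-0.11)), (68.0, np.float64(0.12)), (67.5, np.float64(-0.34)), (67.0, np.float64(-0.19)), (66.5, np.float64(0.11)), (66.0, np.float64(0.02)), (65.5, np.float64(-0.31)), (65.0, np.float64(1.62)), (64.5, np.float64(3.79))] ee [ 0.551  -0.0638  0.0648] t 15.85
2 base 0.1 [(71.5, np.float64(-0.01)), (71.0, np.float64(-0.29)), (70.5, np.float64(-0.08)), (70.0, np.float64(1.97)), (69.5, np.float64(1.96)), (69.0, np.float64(2.51)), ('extra', np.float64(3.01))] ee [ 0.5453 -0.1235  0.0675] t 19.6083
3 base -0.24 [(71.5, np.float64(0.24)), (71.0, np.float64(0.31)), (70.5, np.float64(0.43)), (70.0, np.float64(2.08)), (69.5, np.float64(2.1)), (69.0, np.float64(2.55)), ('extra', np.float64(3.24))] ee [ 0.5397 -0.1833  0.0675] t 23.3667
```

View pics/mid.png

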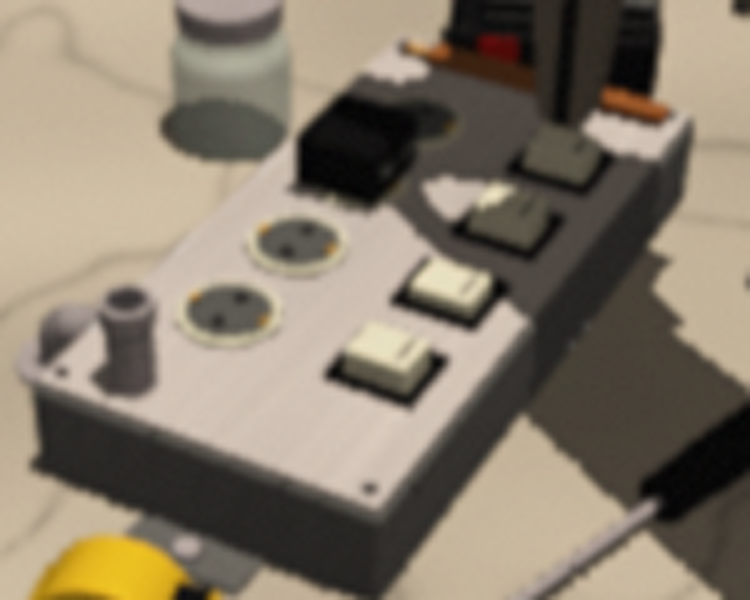

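Key 2 is the latched one: contact came at 65 mm, and it is still latched in the picture at (450,290). The others were free and have sprung back. Next I'll press key 2 to its stop and feel it follow the finger up.

Run:
```python
from h import *
k=keys[1][:2]
bot.line_to([*k,.085]); bot.line_to([*k,.068],max_speed=.05); bot.hold(.15); b=fz(15)
bot.line_to([*k,.0615],max_speed=.02); z=.061
while z>.0575:
    bot.line_to([*k,z],max_speed=.02); f=fz(8)-b; print(round(z*1e3,1),round(f,2),bot.current_ee_pos()[2].round(4))
    if f>9: break
    z-=.0005
bot.hold(.2)
bot.line_to([*k,.0685],max_speed=.03); print("up .0685",fz(10)-b)
bot.line_to([*k,.080],max_speed=.1)
bot.goto([.42,.12,.30],bot.current_tool_rot())
bot.hold(.3); print("t",bot.current_clock(),fz())
import cv2
for n,(y,x,h,w) in dict(side=(120,218,120,150),top=(165,268,100,160)).items():
    c=bot.read_camera(n)["pixels"]; cv2.imwrite(f"pics/end_{n}.png",cv2.resize(c[y:y+h,x:x+w],None,fx=5,fy=5,interpolation=cv2.INTER_CUBIC))
```

```text
61.0 5.44 0.0617
60.5 5.12 0.0612
60.0 5.72 0.0607
59.5 5.74 0.0603
59.0 8.43 0.0602
58.5 11.48 0.0601
up .0685 2.7447117378705386
t 30.0417 0.12311431345067178
```

View pics/end_side.png

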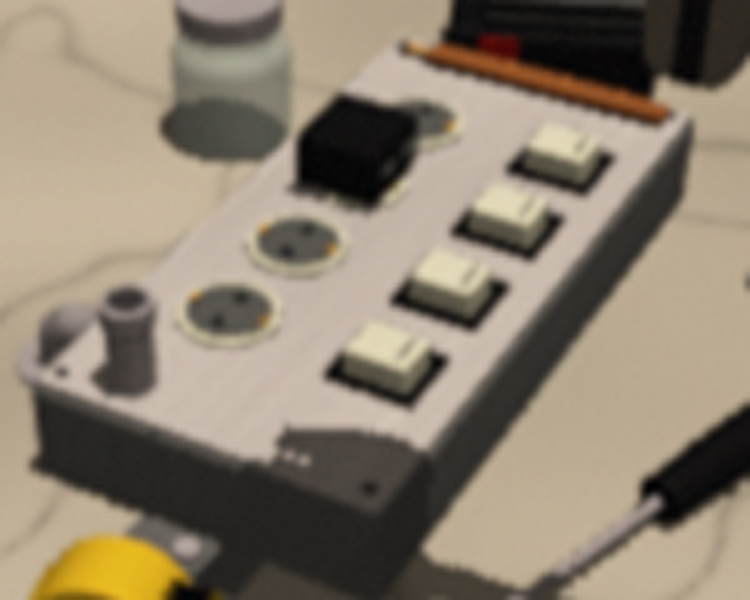

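All four keys now stand up; key 2 at (450,285) shows a full-height side wall. Nothing else has moved and the arm is clear.

```bash
python3 -c "
from workcell import bot
bot.job_done(); print(bot.current_clock())"
```

```text
the job is handed in; nothing more can be done
the job is handed in; nothing more can be done
```

The job is done and handed in, with the robot clock at about 30 s. All four keys stand up.

- **Taps:** I tapped the keys left to right with the shut fingertips. Keys 1, 3 and 4 touched at 15 mm above the plate (free), were pushed about 2.5 mm at about 3 N, and sprang back. Key 2 touched at 10 mm, so it was the latched one. Its tap peaked at 3.8 N, closer to its 4 N yield than I intended, but it stayed latched.
- **Final press:** I pressed key 2 to its rigid stop at about 11 N and let go. It followed the finger up, still pushing 2.7 N at 13.5 mm.
- **Last checks:** The final side picture shows all four keys at full height and the things visible in it in place. I did not view the final top picture. The arm was clear, reading about 0 N. No check failed or disagreed.

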